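# Seat a motion sensor's adapter plate on its locating pins

## Robot

A 6-joint arm with a two-finger parallel gripper is mounted at the origin on the work surface. World frame = base frame: x ahead of the robot, y to its left, z up, the work surface at z = 0. Lengths are in m, angles in rad, forces in N, time in s.
With the tool pointing down it reaches from about 0.4 to 0.825 m from the base axis. Payload 7 kg.
Tool frame: the origin (TCP) lies at the centre of the arm's flange, where the gripper is bolted on; the fingertips stand 178 mm ahead of it and the grasp point (between the pads) lies ahead of it (tcp_to_grasp is the z of the grasp point in the tool frame, in m); z points along the fingers, x is the direction in which the jaws open and shut, and the axes are right-handed (so a half turn about z gives the same grasp; the last joint's range is limited). The gripper opens to 88 mm and grips with 3 to 60 N. Pads are 19 mm wide; open, the fingers measure 130 mm over their backs; the gripper's body (78 mm by 193 mm) begins 47 mm behind the grasp point.
Start: joints at [1.587, 0.359, 0.012, 0, -1.224, -0.288], TCP at [0.181, 0.65, 0.405] pointing down, gripper open.
Joint ranges: [-3.07, 3.07], [-1.43, 2.12], [-1.02, 1.25], [-3.03, 1.67], [-3.05, -0], [-3.03, 3.03]. Speed limits (rad/s): [2.39, 2.39, 3.01, 3.14, 3.14, 3.14].

## Interface

Orientations are given as [roll, pitch, yaw] about the fixed x, y, z axes, in that order (R = Rz(yaw) Ry(pitch) Rx(roll)).
In Python, from station import get_state, grab_frame, job_done, tcp_to_grasp gives the robot as it stands.
- The arm moves only by the tool drive_tool, never from a script. Its argument "moves" is a list of rows, each a list of 7 numbers: the shift along the tool's x, y, z in mm, then the turn, a rotation vector about the tool's x, y, z in degrees, then the closure, from -1 (fully open) to 1 (shut), so that 0 is half open. In form: [[dx, dy, dz, ax, ay, az, claw], ...]. A call has 1 to 12 rows; each row is the pose to reach, as a shift and turn from the pose commanded when the call began, along the tool's axes at that moment; what a row does not reach only later rows make up. A row lasts 1/8 s, in which the tool goes at most 62.5 mm and 10.7 degrees, less where a joint would pass 70% of its speed; a pose out of reach is approached as far as the arm can. A call with a gripper value outside its range is refused whole. The fingers move at their own pace and stop on an object; "grip_force" is the grip in N (left out, the last holds). Time passes only in rows, so rows that repeat a pose let the fingers close. It gives the time, the measured TCP pose, the force and the opening at its end, in the units of the state.
- get_state(): the state, without advancing time (a new reading comes with each control period).
- grab_frame(name): name is "scene" or "top" or "wrist"; returns a dict with "img" (420x560x3 uint8, red, green, blue), "range_z" (420x560 float32, m along the optical axis (not along the pixel's ray), 0 where there is no reading), "fovy" (degrees; the focal length in pixels is half the picture's height over the tangent of half this angle, whatever the lens; pixels are square), "cx", "cy" (the principal point, pixels), "k1" (the pictures are not rectified: a ray, as slopes to the right and down, at radius r is drawn at 1 + k1 r^2 times it, then the intrinsics apply), "rvec" (rotation vector, rad) and "tvec" (3), from world to camera coordinates, as OpenCV has them. Camera axes: x right, y down, z forward; pixel columns grow to the right and rows downward; lengths in m; the calibration is good to about 2 mm. A picture is of the moment at which its call begins.
- job_done(): hands the job in, once; it reports no verdict.
The state is a dict: "t": time; "q": joint angles; "qd": joint speeds; "joint_efforts": joint torques, N m; "eef_pos": TCP position; "ee_rot": TCP orientation; "force": force on the tool from outside, world axes, zero at the start; "moment": the same for the moment, N m; "width": finger opening in m.
Only numpy, scipy, OpenCV 4.12 (cv2) and the standard library are available. Lean on these libraries where they do the work, as an engineer would, in place of code of your own. Each camera call takes 0.05 s, during which the arm holds its last target. There are 200 camera calls.

## Task

A motion sensor's adapter plate lies crooked on top of the two locating pins of the steel calibration base. With the fingertips, nudge the plate sideways by its edges until both of its holes drop over the two pins and it lies flat on the base. Do not grip or lift the plate, do not touch the sensor mounted on it, and leave the screwdriver, the jar and the dust cap alone.

Things in the scene. Friction and masses are not known exactly. Their poses are not given: they have to be found in the camera images.
- base: dark steel calibration base, 220 (x) x 240 (y) x 12 mm, fixed to the bench. Origin: centre of its underside, at bench height; x points away from the robot to within 25 degrees, z up. Pins on its top at x = +10, y = +45 and -45 mm. The seated plate lies central and square on it (plate origin at base x = 0, y = 0), with margins of 50 mm before and behind, 40 mm left and right
- pin_left (a point): foot of the locating pin at base y = +45 mm, on the base's top (12 mm above the bench), hidden under the plate at first. The pin is fixed, 10 mm in diameter, 11 mm high: 4 mm straight, then a nose tapering to 3 mm across. A hole within about 4 mm of the pin slides down the nose by itself
- pin_right (a point): foot of the same kind of pin at base y = -45 mm
- plate: loose aluminium plate, 120 (x) x 160 (y) x 8 mm, 0.4 to 0.8 kg with its sensor. Origin: centre of its underside; z up. Round 14 mm through holes at x = +10, y = +45 and -45 mm. Starts resting on the pins' tips and on its near (-x) edge, tilted 6 to 7 degrees, near edge low. Slides with dry friction (a few N), stays where left. Seated, its underside is 12 mm and its top 20 mm above the bench
- hole_left (a point): centre of the plate's hole at plate y = +45 mm, at the underside; belongs over pin_left. At the start the plate lies 18 to 36 mm short of its seated place towards base -x, up to 25 mm to either side in y, and turned by up to 9 degrees
- hole_right (a point): centre of the plate's hole at plate y = -45 mm, at the underside; belongs over pin_right
- sensor: black round motion sensor screwed onto the plate, not to be touched: 60 mm across at its foot, 42 mm high plus a 10 mm brass plug on top. Origin: centre of its foot, on the plate's top at plate x = -22 mm, y = 0
- driver: loose screwdriver, 170 mm long, lying on the bench beside the base on its +y side, 50 mm or more from the base's edge, roughly along the base's x. Not to be moved. Its body x axis runs along the shaft
- jar_mid (a point): middle (25 mm above the bench) of a loose grey jar with a white lid, 44 mm in diameter, 50 mm high, standing on the bench on the base's -y side. Not to be moved
- cap_mid (a point): middle (15 mm above the bench) of a loose black dust cap, an open cup 48 mm across and 30 mm high, standing on the bench on the base's -y side, farther from the robot than the jar. Not to be moved
There are look-alikes about, which are no part of the job. Of the things that look like the plate, the middle-sized one is meant.

How it is judged:
At the end, for the whole second after the job is handed in: Both holes are over their own pins (centres within 3.5 mm horizontally), the plate's underside is within 1.5 mm of the base's top, the plate is level within 0.025 rad and at rest (horizontal distance between hole_left and pin_left below 0.0035 m and horizontal distance between hole_right and pin_right below 0.0035 m and z of plate in the frame of base below 0.0135 m and angle between plate's own z axis and vertical below 0.025 rad and linear speed of plate below 0.01 m/s and angular speed of plate below 0.05 rad/s); the robot touches nothing.
It fails at once if the plate is lifted: its centre rises more than 20 mm above the base's top, or it tips more than 0.3 rad (z of plate in the frame of base above 0.032 m or angle between plate's own z axis and vertical above 0.3 rad).
It fails at once if the robot touches the sensor with more than 0.5 N (contact force between any of the fingers, the arm and sensor above 0.5 N).
It fails at once if the screwdriver, jar or dust cap is moved by more than 10 mm (distance of any of driver, jar_mid, cap_mid from where it was at the start of the episode above 0.01 m).
It also fails if it takes over 58 s, if anything falls off the work surface, if the arm or the gripper's body presses on something with over 40 N, if the wrist force passes 120 N, or if a joint passes its speed limit or range.

## Working session

There is one attempt and no reset: what is moved stays moved. The work goes in short steps, Python scripts to look and compute and a tool call to move; the robot and the scene stay as the last step left them, time stands still between calls to the robot, and variables do not carry over. Pictures are saved under pics/ and viewed, about 8 in all and at most 12, crops included, and the job is handed in when it is done.

Besides the shell and the picture viewer there is one more tool, called after "Call:" as a command line: name --pt "numbers of a row" for each row, then --argument value for the rest. drive_tool: Moves the arm, as the interface text tells. Its arguments: {"type":"object","properties":{"moves":{"type":"array"},"grip_force":{"type":"number"}},"required":["moves"]}

```bash
ls; mkdir -p pics; cat > h.py <<'E'
import numpy as np, cv2
from station import get_state, grab_frame, job_done, tcp_to_grasp
def cam(f):
    h,w=f["img"].shape[:2]; fl=h/2/np.tan(np.radians(f["fovy"])/2)
    K=np.array([[fl,0,f["cx"]],[0,fl,f["cy"]],[0,0,1]]); R=cv2.Rodrigues(np.array(f["rvec"],float))[0]
    return K,np.array([f["k1"],0,0,0,0],float),R,np.array(f["tvec"],float)
def ray(f,uv):
    K,D,R,t=cam(f); n=cv2.undistortPoints(np.array(uv,float).reshape(-1,1,2),K,D).reshape(-1,2)
    return -R.T@t, np.c_[n,np.ones(len(n))]@R   # origin, dirs (camera z=1)
def onplane(f,uv,z):
    o,d=ray(f,uv); return o+d*((z-o[2])/d[:,2])[:,None]
def bydepth(f,uv):
    o,d=ray(f,uv); uv=np.round(np.array(uv)).astype(int).reshape(-1,2)
    return o+d*f["range_z"][uv[:,1],uv[:,0]][:,None]
def proj(f,p):
    K,D,R,t=cam(f); return cv2.projectPoints(np.array(p,float).reshape(-1,1,3),f["rvec"],t,K,D)[0].reshape(-1,2)
def save(f,n): cv2.imwrite("pics/"+n,f["img"][:,:,::-1])
def cloud(f):
    h,w=f["range_z"].shape; u,v=np.meshgrid(np.arange(w),np.arange(h))
    return bydepth(f,np.c_[u.ravel(),v.ravel()]).reshape(h,w,3)
E
python3 - <<'E'
from h import *
print(get_state(), tcp_to_grasp)
ims=[]
for n in("scene","top"):
    f=grab_frame(n); np.save(n+".npy",f,allow_pickle=True); save(f,n+"0.png")
    print(n,f["fovy"],f["k1"],ray(f,[[280,210]]))
E
```

```text
pics
{'t': 0.0, 'q': array([ 1.58712494e+00,  3.59410777e-01,  1.10370461e-02, -3.47264536e-04,
       -1.22411822e+00, -2.88113895e-01]), 'qd': array([-0.0002384 , -0.00012762,  0.00125443,  0.00049706, -0.00048817,
        0.00148893]), 'joint_efforts': array([-1.53086468e-03, -5.82713270e+01,  2.93062896e+01,  6.99726686e+00,
        6.84000668e-03, -1.57679519e-04]), 'eef_pos': array([0.18114522, 0.65003014, 0.40369801]), 'ee_rot': array([-3.14142379e+00, -1.71850190e-03, -1.84270002e+00]), 'force': array([ 0.12748446, -0.29512473,  0.98042312]), 'moment': array([-0.05038292, -0.01769106,  0.05586639]), 'width': 0.08791715269746327} 0.1593
scene 56.05626909944148 -0.0017555254014531407 (array([ 1.05877928, -0.51023954,  0.71976351]), array([[-0.49236021,  0.5620865 , -0.66479757]]))
top 46.46197446381508 -0.10995154075169437 (array([0.47760052, 0.02308034, 1.20877164]), array([[ 0.07131089,  0.01456592, -0.99737978]]))
```

View pics/top0.png

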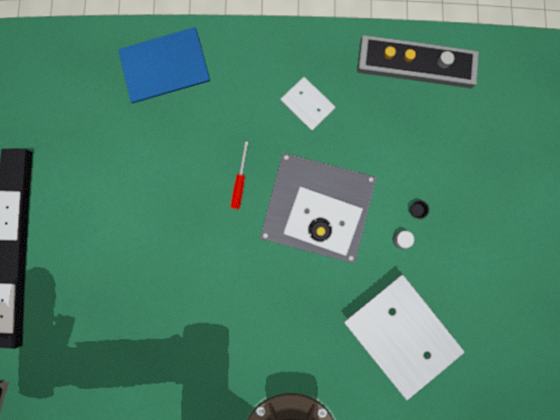

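View pics/scene0.png

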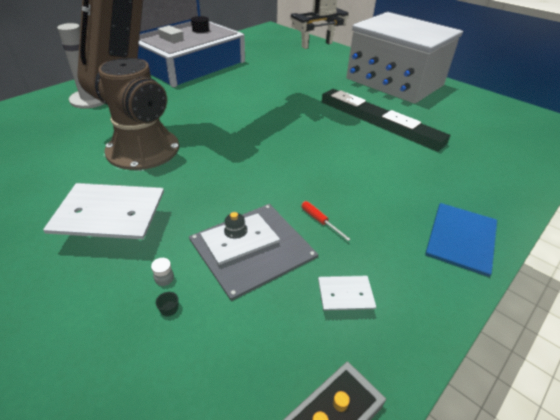

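The top view shows the base (corner screws at about (287,157), (371,180), (351,258) and (265,237)). The screwdriver is at (240,175), the jar at (405,240) and the cap at (419,209).

Plate candidates:
- The plate with the sensor, on the base, at (323,222).
- A small plate at (308,103).
- A large plate at (405,337).
- Two pieces in the rack, at (7,215) and (5,305).

The one at (323,222) fits: it is middle-sized, carries the sensor and lies on the base. I'll measure it next and confirm it in a crop.

```bash
cat > m.py <<'E'
from h import *
def quad(mask):
    cs,_=cv2.findContours(mask.astype(np.uint8),cv2.RETR_EXTERNAL,cv2.CHAIN_APPROX_NONE)
    c=max(cs,key=cv2.contourArea); return c
def order(r): return r
def sides(c):  # fit four lines to the contour, intersect
    b=cv2.boxPoints(cv2.minAreaRect(c)); p=c.reshape(-1,2).astype(float); L=[]
    for i in range(4):
        a,e=b[i],b[(i+1)%4]; l=np.linalg.norm(e-a); d=(e-a)/l; s=(p-a)@d; q=abs((p-a)@[-d[1],d[0]])
        k=p[(s>.12*l)&(s<.88*l)&(q<5)]
        vx,vy,x,y=cv2.fitLine(k.astype(np.float32),cv2.DIST_HUBER,0,.01,.01).ravel(); L.append(np.cross([x,y,1],[x+vx,y+vy,1]))
    o=[np.cross(L[i-1],L[i]) for i in range(4)]; return np.array([x[:2]/x[2] for x in o])
E
python3 - <<'E'
from m import *
f=np.load("top.npy",allow_pickle=True).item(); im=f["img"]
hsv=cv2.cvtColor(im,cv2.COLOR_RGB2HSV)
roi=np.zeros(im.shape[:2],bool); roi[140:275,255:385]=1
base=roi&(hsv[...,1]<90)
base=cv2.morphologyEx(base.astype(np.uint8),cv2.MORPH_OPEN,np.ones((5,5)))
bc=sides(quad(base)); print("base px",bc)
P=onplane(f,bc,.012); print(P, np.linalg.norm(P-np.roll(P,1,0),axis=1))
c=P.mean(0)
e=np.array([x for x in (P-np.roll(P,1,0))]); 
for x in e: print(np.degrees(np.arctan2(x[1],x[0])))
print("centre",c)
pl=roi&(im.min(2)>170); q=quad(cv2.morphologyEx(pl.astype(np.uint8),cv2.MORPH_CLOSE,np.ones((3,3))))
pc=sides(q); print("plate px",pc); Pp=onplane(f,pc,.027); print(Pp,np.linalg.norm(Pp-np.roll(Pp,1,0),axis=1))
C=cloud(f)
for n,uv in dict(big=(405,337),jar=(405,240),cap=(419,209),plug=(320,231),small=(308,103),base=(300,170),pf=(350,213),pn=(300,235),drv=(238,190)).items(): print(n,C[uv[1],uv[0]])
# depth plane fit of plate
m=cv2.erode(pl.astype(np.uint8),np.ones((5,5)))>0; X=C[m]; A=np.c_[X[:,:2],np.ones(len(X))]; k=np.linalg.lstsq(A,X[:,2],rcond=None)[0]; print("plane",k,np.degrees(np.hypot(k[0],k[1])))
m2=cv2.erode((base>0).astype(np.uint8)&(~(cv2.dilate(q*0 if 0 else pl.astype(np.uint8),np.ones((9,9)))>0)).astype(np.uint8),np.ones((5,5)))>0
print("base z",np.median(C[m2][:,2]),m2.sum())
cv2.imwrite("pics/crop.png",cv2.resize(im[135:280,245:445,::-1],None,fx=4,fy=4,interpolation=cv2.INTER_CUBIC))
E
```

```text
base px [[259.48344146 237.89278777]
 [282.35925138 152.15115407]
 [375.88577269 176.76129948]
 [354.24097966 262.88383615]]
[[ 0.49356792  0.08890788  0.012     ]
 [ 0.7070352   0.03847554  0.012     ]
 [ 0.65145937 -0.19426558  0.012     ]
 [ 0.43851112 -0.14372817  0.012     ]] [0.2390623  0.2193438  0.23928456 0.21886294]
76.68508177429709
-13.292580843027544
-103.43006564048407
166.64941021354778
centre [ 0.5726434  -0.05265258  0.012     ]
plate px [[283.80221983 232.83052422]
 [299.93150011 186.75697514]
 [361.90443875 208.8017007 ]
 [345.27782581 254.61449656]]
[[ 0.50710001  0.02972012  0.027     ]
 [ 0.61993956 -0.00661711  0.027     ]
 [ 0.5699926  -0.1581823   0.027     ]
 [ 0.45835533 -0.11963846  0.027     ]] [0.15711152 0.11854602 0.15958291 0.11810381]
big [ 0.27203286 -0.25657771  0.07298823]
jar [ 0.49639951 -0.25770265  0.05393184]
cap [ 0.57499184 -0.30489621  0.00234037]
plug [ 0.51240186 -0.05458528  0.07006515]
small [ 0.82791872 -0.02183817  0.0318774 ]
base [ 0.66325952 -0.00620469  0.01293987]
pf [ 0.55891326 -0.12908146  0.02927584]
pn [ 0.50294163 -0.00957536  0.0234344 ]
drv [0.60860527 0.14411873 0.0242512 ]
plane [-0.20621933  0.19366428  0.15610188] 16.208961500152075
base z 0.011438246739124747 2632
```

View pics/crop.png

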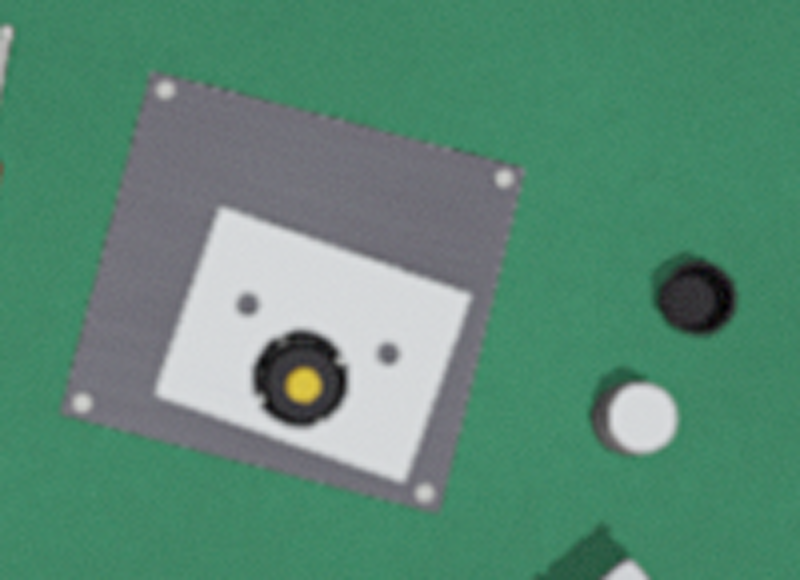

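The crop confirms it: the plate sits on the base with its sensor at crop (302,383), holes at (248,303) and (388,353), and it is the middle-sized one. The sizes measured (157–160 x 118 mm) match those given. Now I'll work out its pose in the base frame.

```bash
cat >> m.py <<'E'
B=np.array([0.57264,-0.05265]); TH=np.radians(-13.35)
EX=np.array([np.cos(TH),np.sin(TH)]); EY=np.array([-EX[1],EX[0]])
tob=lambda p:(np.atleast_2d(p)[:,:2]-B)@np.c_[EX,EY]
tow=lambda p:B+p[0]*EX+p[1]*EY
from scipy.spatial.transform import Rotation as Ro
def shift(bxy,tipz,yawdeg):
    s=get_state(); R=Ro.from_euler("xyz",s["ee_rot"]); T=Ro.from_euler("xyz",[np.pi,0,np.radians(yawdeg)])
    p=np.r_[tow(bxy),tipz+.178]; print("world",p,"shift mm",(R.inv().apply(p-s["eef_pos"])*1e3).round(1),"rot deg",np.degrees((R.inv()*T).as_rotvec()).round(2))
E
python3 - <<'E'
from m import *
f=np.load("top.npy",allow_pickle=True).item()
pc=np.array([[283.8,232.8],[299.9,186.76],[361.9,208.8],[345.28,254.6]])
z=[.020,.0335,.0335,.020]
P=np.array([onplane(f,[p],h)[0] for p,h in zip(pc,z)]); b=tob(P)*1e3; print(b.round(1),np.linalg.norm(b-np.roll(b,1,0),axis=1)); 
m=b.mean(0); d=(b[0]+b[1]-b[2]-b[3]); print("plate centre",m,"yaw",np.degrees(np.arctan2(-d[0],d[1])))
h=onplane(f,[[245+248/4,135+303/4],[245+388/4,135+353/4]],.0295); print("holes",tob(h)*1e3)
print("bigcorner",onplane(f,[[345,322],[402,275],[463,350]],.073))
for n,uv,zz in(("jar",(405,240),.05),("cap",(419,209),.02),("drv",(238,190),.024)): print(n,tob(onplane(f,[uv],zz))*1e3)
for a in((.0,.0),): shift((-.03,-.125),.227,166.65)
E
```

```text
[[ -82.6   65.1]
 [  34.6   55.8]
 [  21.1 -102.4]
 [ -95.6  -92.4]] [158.06549522 117.49632524 158.76294746 117.10648731]
plate centre [-30.63295044 -18.49130221] yaw -4.807133406318904
holes [[-16.99656419  24.42946077]
 [-24.68929743 -64.89376919]]
bigcorner [[ 0.30419611 -0.11662223  0.073     ]
 [ 0.41485868 -0.24699438  0.073     ]
 [ 0.24295049 -0.39438062  0.073     ]]
jar [[ -26.55086088 -218.03087528]]
cap [[  58.03606174 -240.54492663]]
drv [[-10.41917269 199.78732931]]
world [ 0.5145883  -0.16734525  0.405     ] shift mm [ 6.978e+02 -5.407e+02 -1.000e-01] rot deg [-8.000e-02 -6.000e-02  8.777e+01]
```

Call:
drive_tool --pt "38 -50 0 0 0 8 -1" --pt "75 -100 0 0 0 16 -1" --pt "113 -150 0 0 0 24 -1" --pt "150 -200 0 0 0 32 -1" --pt "190 -255 0 0 0 40 -1" --pt "228 -305 0 0 0 48 -1" --pt "264 -354 0 0 0 56 -1" --pt "320 -378 0 0 0 64 -1" --pt "375 -402 0 0 0 72 -1" --pt "430 -426 0 0 0 80 -1" --pt "485 -450 0 0 0 87.8 -1" --pt "540 -474 0 0 0 87.8 -1"

```text
t: 1.6
eef_pos: [0.4926, 0.0008, 0.4047]
ee_rot: [3.141, 0.0, 2.907]
force: [0.7, -0.9, 0.3]
width: 0.0877
```

```bash
python3 - <<'E'
from m import *
s=get_state(); print(s["t"],s["eef_pos"],s["ee_rot"],s["q"]); shift((-.025,-.135),.100,166.65)
E
```

```text
1.6 [0.49258849 0.0008485  0.40470996] [3.14143080e+00 1.21510028e-04 2.90659316e+00] [ 4.01645706e-01  5.49028360e-02 -3.78826430e-01 -6.38182875e-05
 -1.13687314e+00 -6.36618360e-01]
world [ 0.5171442  -0.17822952  0.278     ] shift mm [ -65.6 -168.5  126.7] rot deg [ 0.01  0.01 -0.11]
```

Call:
drive_tool --pt "-20 -55 0 0 0 0 -1" --pt "-40 -110 20 0 0 0 -0.5" --pt "-56 -168 60 0 0 0 -0.5" --pt "-56 -168 110 0 0 0 -0.5" --pt "-56 -168 160 0 0 0 -0.5" --pt "-56 -168 190 0 0 0 -0.5" --pt "-56 -168 205 0 0 0 -0.5" --pt "-56 -168 211 0 0 0 -0.5" --pt "-56 -168 211 0 0 0 -0.5" --pt "-56 -168 211 0 0 0 -0.5"

```text
t: 2.85
eef_pos: [0.509, -0.1735, 0.1948]
ee_rot: [3.141, 0.002, 2.909]
force: [-0.1, -1.4, -0.5]
width: 0.0661
```

```bash
python3 - <<'E'
from m import *
f=grab_frame("wrist"); g=grab_frame("scene")
a=np.hstack([f["img"],g["img"][150:360,120:400].repeat(2,0).repeat(2,1)])
cv2.imwrite("pics/w1.png",cv2.resize(a[:,:,::-1],(800,300),interpolation=cv2.INTER_AREA))
s=get_state(); print(s["t"],s["eef_pos"],s["ee_rot"],s["force"],s["width"],tob(s["eef_pos"])*1e3)
E
```

```text
2.95 [ 0.50883023 -0.17357664  0.19467447] [3.14115572e+00 1.84060093e-03 2.90839875e+00] [-0.04954813  0.15319967  0.31779189] 0.0660751507190417 [[ -34.16365321 -132.39253082]]
```

View pics/w1.png

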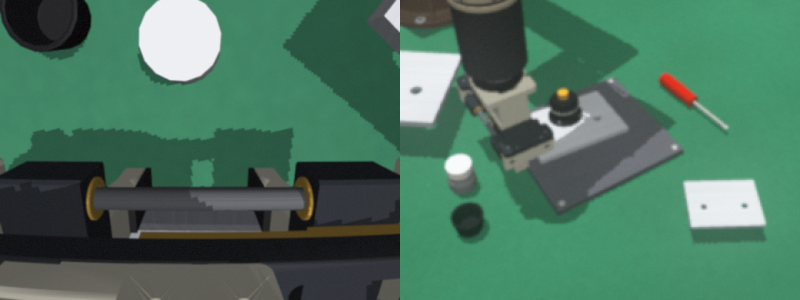

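The tool is beside the plate's -y edge: the sensor and plug are clear of the body, and the jar and cap are well away. Now I push along +y.

Call:
drive_tool --pt "0 5 1 0 0 0 -0.5" --pt "0 10 2 0 0 0 -0.5" --pt "0 14 2 0 0 0 -0.5" --pt "0 17 2 0 0 0 -0.5" --pt "0 20 2 0 0 0 -0.5" --pt "0 23 2 0 0 0 -0.5" --pt "0 26 2 0 0 0 -0.5" --pt "0 28 2 0 0 0 -0.5" --pt "0 30 2 0 0 0 -0.5" --pt "0 30 2 0 0 0 -0.5"

```text
t: 4.2
eef_pos: [0.5153, -0.1442, 0.1916]
ee_rot: [3.141, -0.0, 2.908]
force: [0.5, -1.0, 0.0]
width: 0.0658
```

```bash
cat > pl.py <<'E'
from m import *
def look(name,zn=.020,zf=.0335):
    f=grab_frame("top"); im=f["img"]; save(f,name)
    roi=np.zeros(im.shape[:2],bool); roi[145:265,262:374]=1
    k=cv2.morphologyEx((roi&(im.min(2)>165)&(np.ptp(im.astype(int),axis=2)<40)).astype(np.uint8),cv2.MORPH_OPEN,np.ones((5,5)))
    cs,_=cv2.findContours(k,cv2.RETR_EXTERNAL,cv2.CHAIN_APPROX_NONE)
    c=max(cs,key=cv2.contourArea); print("area",cv2.contourArea(c))
    pc=sides(c); b=[]
    for p in pc: 
        lo=tob(onplane(f,[p],zn))[0]; b.append((lo if lo[0]<-.02 else tob(onplane(f,[p],zf))[0])*1e3)
    b=np.array(b); b=b[np.argsort(np.arctan2(*(b-b.mean(0)).T))]; print(b.round(1))
    m=b.mean(0); i=np.argsort(b[:,1]); d=b[i[2:]].mean(0)-b[i[:2]].mean(0)
    yaw=np.degrees(np.arctan2(-d[0],d[1])); print("centre",m.round(1),"yaw",yaw.round(2),"size",d.round(1))
    s=get_state(); print(s["t"],"tool",tob(s["eef_pos"]).round(4)*1e3,s["eef_pos"],s["force"].round(1))
    return f
E
python3 -c "
from pl import *
f=look('t1.png'); cv2.imwrite('pics/t1c.png',cv2.resize(f['img'][135:280,245:445,::-1],None,fx=4,fy=4))"
```

```text
area 58.0
[[-77.8   3.2]
 [-68.   13.3]
 [-36.4  20.6]
 [-45.5  11.2]]
centre [-56.9  12.1] yaw -44.37 size [9.5 9.7]
4.25 tool [[ -34.6 -102.3]] [ 0.51532876 -0.14422814  0.19159615] [ 0.5 -0.8  0.3]
```

View pics/t1c.png

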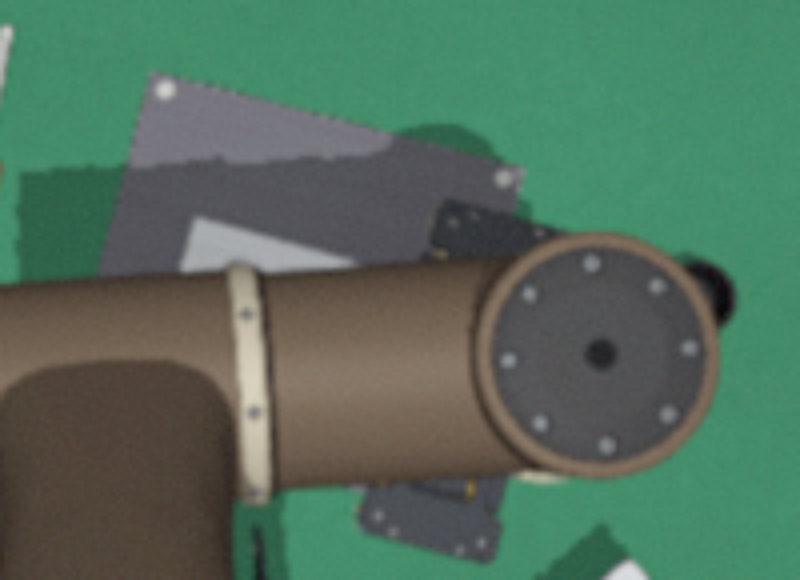

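The arm hides most of the plate. The visible far-left corner has moved from crop (222,207) to (195,218), and the far edge is now nearly parallel to the base.

```bash
python3 -c "
from m import *
f=np.load('top.npy',allow_pickle=True).item()
c=np.array([[222,207],[195,218],[355,262]])/4+[245,135]
print(tob(onplane(f,c,.0335))*1e3)"
```

```text
[[ 34.96019719  54.36404272]
 [ 24.32627243  68.44282086]
 [ 23.15662806 -31.65770907]]
```

Call:
drive_tool --pt "0 2 0 0 0 0 -0.5" --pt "0 4 0 0 0 0 -0.5" --pt "0 6 0 0 0 0 -0.5" --pt "0 8 0 0 0 0 -0.5" --pt "0 9 0 0 0 0 -0.5" --pt "0 10 0 0 0 0 -0.5" --pt "0 10 0 0 0 0 -0.5"

```text
t: 5.12
eef_pos: [0.5175, -0.1346, 0.1915]
ee_rot: [-3.142, -0.001, 2.908]
force: [-1.9, -1.6, -0.5]
width: 0.0658
```

```bash
python3 -c "
from m import *
s=get_state(); print(s['t'],tob(s['eef_pos'])*1e3,s['ee_rot'],s['force']); shift((-.14,-.0),.15,-103.35);shift((-.14,-.0),.15,76.65)"
```

```text
5.125 [[-34.71003572 -92.46668017]] [-3.14152769e+00 -5.79791722e-04  2.90826529e+00] [-1.85078234 -1.64615849 -0.51021398]
world [ 0.43642312 -0.02032415  0.328     ] shift mm [ 105.4   92.4 -136.4] rot deg [ 2.000e-02 -3.000e-02 -9.002e+01]
world [ 0.43642312 -0.02032415  0.328     ] shift mm [ 105.4   92.4 -136.4] rot deg [-3.000e-02 -2.000e-02  8.998e+01]
```

Call:
drive_tool --pt "0 -12 0 0 0 0 -0.5" --pt "0 -20 -10 0 0 0 -0.5" --pt "0 -20 -60 0 0 0 -0.5" --pt "0 -20 -110 0 0 0 -0.5" --pt "5 -20 -150 0 0 -10 -0.5" --pt "30 0 -150 0 0 -20 -1" --pt "50 25 -150 0 0 -30 -1" --pt "75 50 -150 0 0 -40 -1" --pt "95 75 -150 0 0 -50 -1" --pt "110 92 -150 0 0 -60 -1" --pt "118 92 -150 0 0 -70 -1" --pt "118 92 -150 0 0 -80 -1"

```text
t: 6.62
eef_pos: [0.4237, -0.018, 0.3427]
ee_rot: [-3.14, 0.002, -1.972]
force: [0.3, -0.4, -0.1]
width: 0.0873
```

Call:
drive_tool --pt "0 0 0 0 0 -10 -1" --pt "0 0 0 0 0 -10 -1"

```text
t: 6.88
eef_pos: [0.4242, -0.0182, 0.3425]
ee_rot: [-3.14, 0.001, -1.806]
force: [0.7, -0.5, -0.4]
width: 0.0873
```

```bash
python3 -c "
from pl import *
f=look('t2.png'); print(get_state()['ee_rot']); cv2.imwrite('pics/t2c.png',cv2.resize(f['img'][135:280,245:445,::-1],None,fx=4,fy=4))"
```

```text
area 864.5
[[-48.9 -83.9]
 [-59.6 -32.1]
 [ 21.2  -0.3]
 [ 22.9 -78. ]]
centre [-16.1 -48.6] yaw 5.47 size [-6.2 64.8]
6.925 tool [[-152.4   -0.8]] [ 0.42419056 -0.01821332  0.34226697] [-0.3 -0.2 -0. ]
[-3.14067705e+00  7.89954247e-04 -1.80849386e+00]
```

View pics/t2c.png

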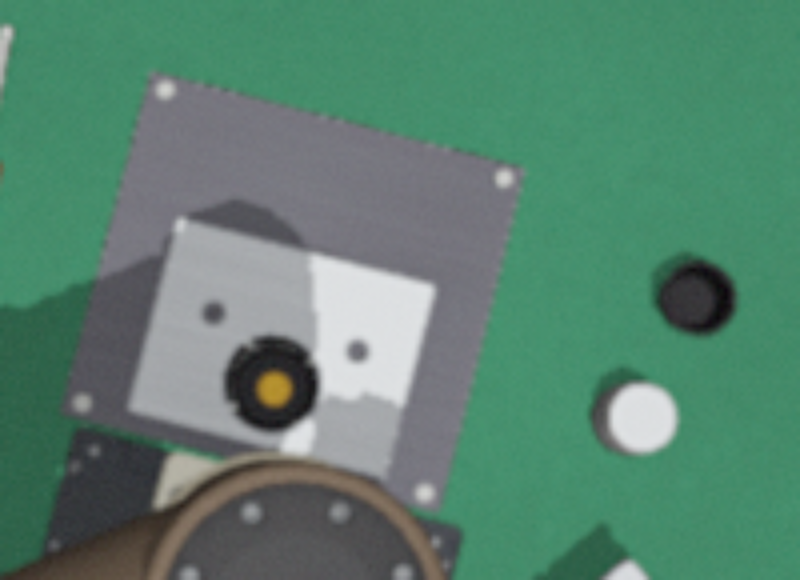

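The plate is nearly square to the base now. In the crop its holes are at (213,313) and (357,351), and its corners at (177,217), (437,285), (387,477) and (130,408). The -y push is done, so next I convert these to the base frame.

```bash
python3 -c "
from m import *
f=np.load('top.npy',allow_pickle=True).item()
T=lambda c,z:(tob(onplane(f,(np.array(c)-1.5)/4+[245,135],z))*1e3).round(1)
print(T([[177,217],[437,285]],.0335),T([[387,477],[130,408]],.020),'holes',T([[213,313],[357,351]],.0295))
shift((-.125,-.0),.05,-103.35)"
```

```text
[[ 22.8  80.2]
 [ 23.  -81.9]] [[-96.3 -82.8]
 [-95.7  78.4]] holes [[-27.6  44.4]
 [-27.6 -45.4]]
world [ 0.45101778 -0.02378764  0.228     ] shift mm [ -0.8 -27.3 114.3] rot deg [-0.05  0.05 -0.27]
```

The plate is at about x = -36.5, y = -1 mm, yaw 0, so only the +x push is left. I'll turn the tool half a turn first, so that the wrist camera's side faces away from the sensor.

Call:
drive_tool --pt "0 0 0 0 0 10 -1" --pt "0 0 0 0 0 20 -1" --pt "0 0 0 0 0 30 -1" --pt "0 0 0 0 0 40 -1" --pt "0 0 0 0 0 50 -1" --pt "0 0 0 0 0 60 -1" --pt "0 0 0 0 0 70 -1" --pt "0 0 0 0 0 80 -1" --pt "0 0 0 0 0 90 -1"

```text
t: 8.05
eef_pos: [0.4243, -0.0181, 0.342]
ee_rot: [3.141, 0.0, 2.898]
force: [-0.0, -0.7, -0.2]
width: 0.0876
```

Call:
drive_tool --pt "0 0 0 0 0 10 -1" --pt "0 0 0 0 0 20 -1" --pt "0 0 0 0 0 30 -1" --pt "0 0 0 0 0 40 -1" --pt "0 0 0 0 0 50 -1" --pt "0 0 0 0 0 60 -1" --pt "0 0 0 0 0 70 -1" --pt "0 0 0 0 0 80 -1" --pt "0 0 0 0 0 90 -1" --pt "0 0 0 0 0 90 -1"

```text
t: 9.3
eef_pos: [0.4242, -0.0181, 0.3419]
ee_rot: [3.141, -0.0, 1.335]
force: [-0.4, 0.1, -0.3]
width: 0.0881
```

```bash
python3 -c "
from m import *
s=get_state(); print(s['t'],tob(s['eef_pos'])*1e3,s['ee_rot'],s['q']); shift((-.13,0),.0145,76.65)"
```

```text
9.3 [[-152.37487908   -0.63580631]] [ 3.14127062e+00 -2.70903645e-04  1.33516676e+00] [ 4.26053080e-01 -1.00820621e-02 -6.01647971e-01 -1.91148234e-05
 -9.78809893e-01 -2.23246836e+00]
world [ 0.44615289 -0.02263314  0.1925    ] shift mm [  0.7  22.3 149.4] rot deg [ 0.02 -0.02 -0.15]
```

Call:
drive_tool --pt "0 10 40 0 0 0 -1" --pt "0 20 80 0 0 0 -1" --pt "1 22 115 0 0 0 -1" --pt "1 22 138 0 0 0 -1" --pt "1 22 148 0 0 0 -1" --pt "1 27 149 0 0 0 -1" --pt "1 33 149 0 0 0 -1" --pt "1 38 149 0 0 0 -1" --pt "1 42 149 0 0 0 -1" --pt "1 45 149 0 0 0 -1" --pt "1 48 149 0 0 0 -1" --pt "1 48 149 0 0 0 -1"

```text
t: 10.8
eef_pos: [0.47, -0.0282, 0.1927]
ee_rot: [-3.139, 0.001, 1.337]
force: [-8.1, 3.4, 8.8]
width: 0.0876
```

Call:
drive_tool --pt "0 3 0 0 0 0 -1" --pt "0 6 0 0 0 0 -1" --pt "0 9 0 0 0 0 -1" --pt "0 12 0 0 0 0 -1" --pt "0 15 0 0 0 0 -1" --pt "0 18 0 0 0 0 -1" --pt "0 21 0 0 0 0 -1" --pt "0 24 0 0 0 0 -1" --pt "0 24 0 0 0 0 -1"

```text
t: 11.92
eef_pos: [0.4922, -0.0343, 0.1923]
ee_rot: [-3.136, 0.003, 1.336]
force: [-9.0, 1.1, 9.9]
width: 0.0877
```

```bash
python3 -c "
from m import *
s=get_state(); print(s['t'],tob(s['eef_pos'])*1e3,s['eef_pos'],s['ee_rot'],s['force'])
f=grab_frame('top');g=grab_frame('scene')
a=np.hstack([cv2.resize(f['img'][135:280,245:405],(640,580)),cv2.resize(g['img'][190:310,170:330],(640,480))[:, :].copy() if 0 else cv2.resize(g['img'][180:325,170:330],(640,580))])
cv2.imwrite('pics/t3c.png',cv2.resize(a[:,:,::-1],(800,362),interpolation=cv2.INTER_AREA))"
```

```text
11.925 [[-82.49532731  -0.7320724 ]] [ 0.49220485 -0.03431421  0.19232231] [-3.13619379e+00  2.64153755e-03  1.33640943e+00] [-8.95658667  1.05601247  9.86261011]
```

View pics/t3c.png

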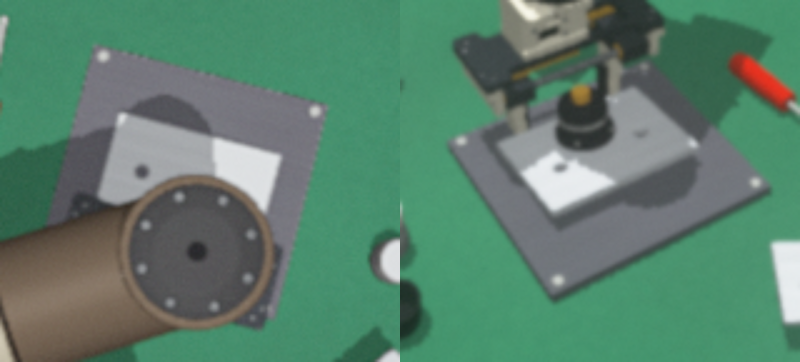

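Both views show the plate still square: in the left half the holes are at (142,172) and under the arm, and in the right half the plug at (580,95) appears clear of the body. The force reads 9 N up, so I'll use the moment to check where contact is acting.

```bash
python3 -c "
from m import *
s=get_state(); F=s['force'];M=s['moment']; b=np.array([np.r_[EX,0],np.r_[EY,0],[0,0,1]]); print('F',b@F,'M',b@M)
f=np.load('top.npy',allow_pickle=True).item()
T=lambda c,z:(tob(onplane(f,np.array(c)/2.5+[245,135],z))*1e3).round(1)
print(T([[119,113],[282,154]],.031),T([[142,172]],.027))
g=grab_frame('scene'); C=cloud(g); 
# scene points above bench near the plate, base frame
b2=tob(C.reshape(-1,3))*1e3; z=C.reshape(-1,3)[:,2]*1e3
m=(abs(b2[:,1])<100)&(b2[:,0]>-160)&(b2[:,0]<100)
for lo in range(20,120,8):
    k=m&(z>lo)&(z<=lo+8); a=k&(abs(b2[:,1])<35)
    print(lo,k.sum(),a.sum(), np.percentile(b2[a,0],[1,25,50,75,99]).round(0) if a.sum() else '')
"
```

```text
F [-8.80960857 -0.79883015  9.62132795] M [-0.67990527  3.15733511 -0.07980312]
[[ 45.9  76.9]
 [ 47.5 -85.9]] [[-3.7 40.8]]
20 752 139 [-69. -33. -15.  -4.  48.]
28 1191 552 [-41.  -1.  19.  36.  49.]
36 111 66 [-39. -20. -15. -11.  48.]
44 97 53 [-44. -25. -16. -13. -11.]
52 92 59 [-48. -24. -18. -15. -12.]
60 172 159 [-58. -40. -30. -21. -13.]
68 62 55 [-49. -41. -35. -28. -19.]
76 40 8 [-42. -38. -35. -35. -34.]
84 111 4 [-52. -51. -51. -51. -50.]
92 221 87 [-57. -54. -52. -50. -48.]
100 267 17 [-61. -60. -59. -59. -58.]
108 174 40 [-60. -58. -57. -56. -55.]
116 836 77 [-64. -58. -57. -56. -54.]
```

The depth data shows the plug top at about 78 mm and the gripper's middle part above 84 mm and behind the plug, so the contact is at the fingertips. The plate is at x ≈ -13.5 mm but has drifted to y ≈ -4 mm. I'll push on a little diagonally and ease the downward press.

Call:
drive_tool --pt "0 0 -0.5 0 0 0 -1" --pt "1 2 -1 0 0 0 -1" --pt "2 4 -1 0 0 0 -1" --pt "3 6 -1 0 0 0 -1" --pt "4 8 -1 0 0 0 -1" --pt "4 8 -1 0 0 0 -1"

```text
t: 12.82
eef_pos: [0.5038, -0.0313, 0.1939]
ee_rot: [3.141, -0.0, 1.338]
force: [0.5, -0.2, 0.3]
width: 0.0878
```

```bash
python3 -c "
from m import *
s=get_state(); print(s['t'],tob(s['eef_pos'])*1e3,s['eef_pos'],s['ee_rot'],s['force'])
f=grab_frame('top')
cv2.imwrite('pics/t4c.png',cv2.resize(f['img'][170:240,270:370,::-1],(800,560),interpolation=cv2.INTER_CUBIC))"
```

```text
12.825 [[-71.90453012   4.82799746]] [ 0.50379327 -0.03134979  0.19388791] [ 3.14058417e+00 -4.57035204e-04  1.33779560e+00] [ 0.5497473  -0.22089011  0.27888856]
```

View pics/t4c.png

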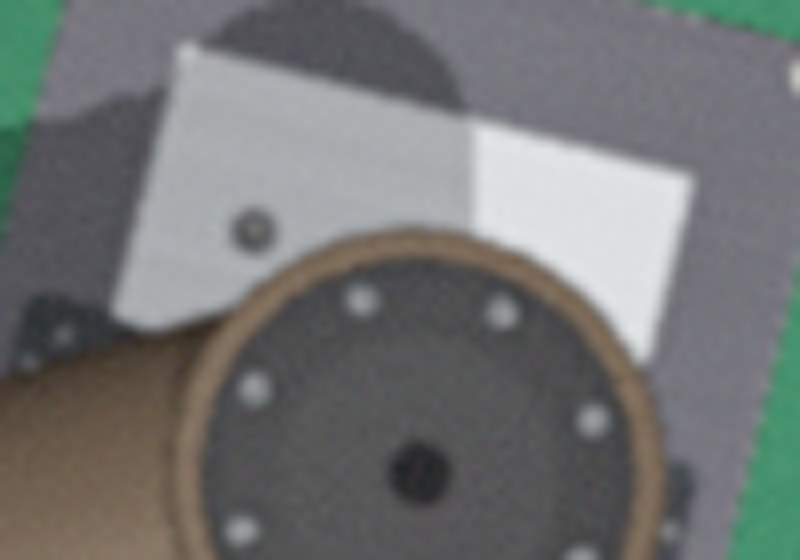

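The pin tip now shows in the left hole at crop (255,228) and the contact force has dropped to zero, so the plate looks seated. I'll back off, rise clear and check.

Call:
drive_tool --pt "0 -6 0 0 0 0 -1" --pt "0 -15 0 0 0 0 -1" --pt "0 -28 0 0 0 0 -1" --pt "0 -40 -10 0 0 0 -1" --pt "0 -48 -50 0 0 0 -1" --pt "0 -55 -100 0 0 0 -1" --pt "0 -65 -150 0 0 0 -1" --pt "50 -75 -180 0 0 0 -1" --pt "100 -75 -200 0 0 0 -1" --pt "150 -70 -220 0 0 0 -1" --pt "200 -60 -220 0 0 0 -1" --pt "250 -50 -220 0 0 0 -1"

```text
t: 14.38
eef_pos: [0.5118, 0.2247, 0.4151]
ee_rot: [3.141, -0.002, 1.338]
force: [0.6, -0.5, 0.8]
width: 0.0879
```

```bash
python3 -c "
from pl import *
f=look('t5.png',.020,.020); im=f['img']
C=cloud(f); b=tob(C.reshape(-1,3))*1e3; z=C.reshape(-1,3)[:,2]*1e3
def hz(x0,x1,y0,y1):
    m=(b[:,0]>x0)&(b[:,0]<x1)&(b[:,1]>y0)&(b[:,1]<y1); return round(float(np.median(z[m])),2),int(m.sum())
print('far',hz(35,52,-65,65),'farL',hz(30,50,30,65),'farR',hz(30,50,-65,-30),'nearL',hz(-50,-30,40,70),'nearR',hz(-50,-30,-70,-40),'base far',hz(70,95,-60,60),'base near',hz(-100,-75,-60,60))
for n,uv,zz in(('jar',(405,240),.05),('cap',(419,209),.02)): print(n,im[uv[1],uv[0]])
o=np.load('top.npy',allow_pickle=True).item()['img']
d=np.abs(o[130:270,225:].astype(int)-im[130:270,225:]).max(2)[:, :]; 
for n,(r0,r1,c0,c1) in dict(driver=(138,212,228,252),jarcap=(195,252,392,432)).items(): print(n,'diff px',int((np.abs(o[r0:r1,c0:c1].astype(int)-im[r0:r1,c0:c1]).max(2)>50).sum()))
cv2.imwrite('pics/t5c.png',cv2.resize(im[130:280,225:445,::-1],(800,545),interpolation=cv2.INTER_CUBIC))"
```

```text
area 2672.0
[[-60.4 -80. ]
 [-60.1  79.9]
 [ 58.9  80.4]
 [ 58.8 -79.3]]
centre [-0.7  0.3] yaw -0.07 size [  0.2 159.8]
14.425 tool [[-121.9  260.6]] [0.51421449 0.22906061 0.41403008] [5.4 5.  2.9]
far (19.65, 360) farL (19.65, 117) farR (19.89, 115) nearL (19.1, 102) nearR (18.94, 99) base far (11.52, 483) base near (11.42, 502)
jar [219 221 223]
cap [59 56 61]
driver diff px 1
jarcap diff px 0
```

View pics/t5c.png

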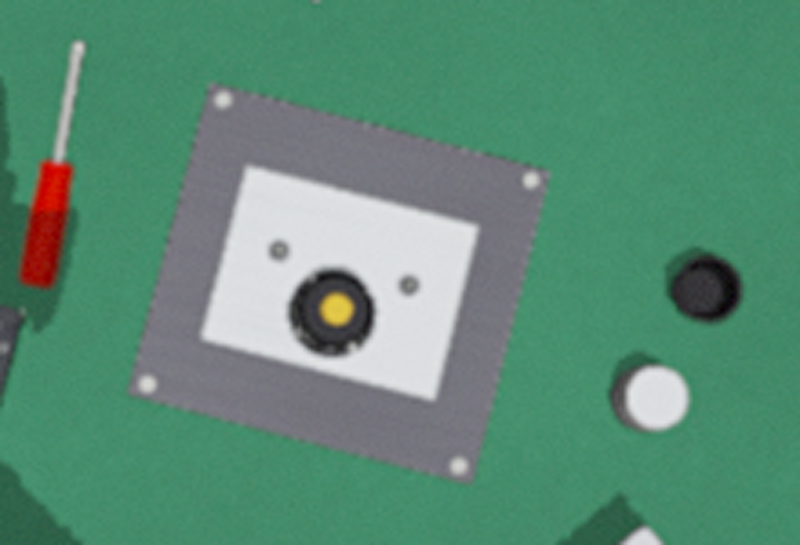

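The picture shows the plate square on the base, with a pin tip in each hole at (279,250) and (409,285). The plate's height is level within noise, and the screwdriver, jar and cap have not moved. I'll let the arm settle, then hand in.

Call:
drive_tool --pt "0 0 0 0 0 0 -1" --pt "0 0 0 0 0 0 -1" --pt "0 0 0 0 0 0 -1"

```text
t: 14.8
eef_pos: [0.5118, 0.2223, 0.4143]
ee_rot: [3.141, -0.001, 1.337]
force: [0.0, 0.2, 0.5]
width: 0.0875
```

```bash
python3 -c "
from m import *
s=get_state(); print(s['t'],s['force'],abs(s['qd']).max()); job_done()"
```

```text
14.8 [0.03465487 0.23319637 0.54485133] 0.004078598262176433
the job is handed in; nothing more can be done
```

The plate is seated over both pins, and I handed the job in at 14.8 s with the arm clear and still. `job_done()` gives no verdict, so these results rest on my own checks. I used the fingertips of the opened gripper: first I pushed the plate's -y edge, which squared and centred it, then its near edge towards +x. The last part of that push went slightly diagonally, because the plate had drifted about 4 mm in y.

**Last checks, by the top camera:**
- **Position:** the plate's centre is at (-0.7, +0.3) mm in the base frame with yaw -0.07°, and a pin tip is visible in each hole.
- **Height:** the plate's top measured 18.9–19.9 mm against 20 mm nominal, with the base's top reading 11.5 mm. The near side reads about 0.7 mm lower than the far side, which is under 0.01 rad over the distance measured.
- **Other objects:** the screwdriver, jar and dust cap show no change from the first picture.

**What disagreed:**
- **First plane fit:** an early depth fit of the plate's tilt gave 16°, probably spoiled by mixed pixels. I dropped it and used the stated 6–7°.
- **Upward force:** during the +x push the tool felt about 9 N upward. I put this down to friction at the fingertips, because depth readings from the scene camera showed the gripper clear of the sensor's plug by about 5 mm. The moment reading was unclear about where that force acted, so I cannot fully rule out a touch on the sensor.

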